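# Take the hood off the microscope lamp house

### The arm

A 7-joint arm with a two-finger parallel gripper is mounted at the origin on the work surface. World frame = base frame: x ahead of the robot, y to its left, z up, the work surface at z = 0. Lengths are in m, angles in rad, forces in N, time in s.
With the tool pointing down it reaches from about 0.425 to 0.8 m from the base axis. Payload 8.3 kg.
Tool frame: the origin (TCP) lies on the centre line of the jaws, within the pads' length; the fingertips stand ahead of it and the grasp point (between the pads) lies 8 mm behind it (env.tips_ahead is the z of the fingertips in the tool frame, in m); z points along the fingers, y is the line along which they close (so a half turn about z gives the same grasp; the last joint's range is limited). The gripper opens to 85 mm and grips with 20 to 120 N. Pads are 22 mm wide; open, the fingers measure 114 mm over their backs; the gripper's body (76 mm by 85 mm) begins 54 mm behind the grasp point. The pads swing forward as they close: fully open they stand 13 mm farther back than shut.
Start: joints at [-1.306, 0.383, 0.016, 1.37, -0.006, 1.388, -0.046], TCP at [0.201, 0.592, 0.242] pointing down, gripper open.
Joint ranges: [-2.95, 2.95], [-0.25, 2.06], [-1.52, 1.56], [0.18, 2.33], [-1.44, 4.58], [0.02, 2.06], [-3.01, 3.01]. Speed limits (rad/s): [2.39, 2.39, 3.01, 3.01, 3.14, 3.14, 3.14].

### API

Orientations are given as [roll, pitch, yaw] about the fixed x, y, z axes, in that order (R = Rz(yaw) Ry(pitch) Rx(roll)).
In Python, from rig import env gives the robot as it stands.
- The arm moves only by the tool send_rows, never from a script. Its argument "increments" is a list of rows, each a list of 3 entries, a list of its own where there are three numbers: the shift along the world's x, y, z in units of 30 mm (1.0 is 30 mm), then the turn about the world's z in units of 6 degrees (1.0 is 6 degrees), then the closure, from 0 (fully open) to 1 (shut). In form: [[[x, y, z], yaw, grip], ...]. A call has 1 to 20 rows; each row is the pose to reach, as a shift and turn from the pose commanded when the call began; what a row does not reach only later rows make up. A row lasts 1/12 s, in which the tool goes at most 41.7 mm and 7.16 degrees, less where a joint would pass 70% of its speed; a pose out of reach is approached as far as the arm can. A call with a gripper value outside its range is refused whole. The fingers move at their own pace and stop on an object; "grip_force" is the grip in N (left out, the last holds). Time passes only in rows, so rows that repeat a pose let the fingers close. It gives the time, the measured TCP pose, the force, the opening and the grip force at its end, in the units of the state.
- env.read_state(): the state, without advancing time (a new reading comes with each control period).
- env.get_image(name): name is "scene" or "side" or "wrist"; returns a dict with "image" (400x640x3 uint8, red, green, blue), "depth" (400x640 float32, m along the optical axis (not along the pixel's ray), 0 where there is no reading), "K" (3x3 intrinsics, pixels), "rvec" (rotation vector, rad) and "tvec" (3), from world to camera coordinates, as OpenCV has them. Camera axes: x right, y down, z forward; pixel columns grow to the right and rows downward; lengths in m; the calibration is good to about 2 mm. A picture is of the moment at which its call begins.
- env.sign_off(): hands the job in; it is judged then, once.
Trained networks look in a picture, given as the dict that the camera call returned (one of the last four; its "shot" number tells which), for a name from the list of things; names that differ only in an ending like _2 or _b are one class to them, and where a whole thing is asked for, a point or a joint stands for the part that bears it (a point fixed in the world has none). Each returns a list of dicts, best first, with "score" (0 to 1); they miss things now and then, are a little off and sometimes report something else, mostly with a low value. They report only what shows in the picture. A call takes as long as a camera call.
- env.spot_in(picture, label): "point" ([row, column] in pixels, amid what is visible of it).
The state is a dict: "time_s": time; "qpos": joint angles; "joint_vel": joint speeds; "effort": joint torques, N m; "ee_pos": TCP position; "eef_rot": TCP orientation; "ft_force": force on the tool from outside, world axes, zero at the start; "wrist_torque": the same for the moment, N m; "width": finger opening in m; "grip_force": force on a finger pad.
Only numpy, scipy, OpenCV 4.12 (cv2) and the standard library are available. Lean on these libraries where they do the work, as an engineer would, in place of code of your own. Each camera call takes 0.05 s, during which the arm holds its last target. There are 200 camera calls.

### The job

The lamp of this microscope lamp house is due for changing: press the hood's two side tabs towards each other until both catches have let go, keep them pressed and lift the hood straight up until it is well clear of the bulb, then set it down gently, upright and flat, on the free floor of the steel tray. Squeeze and pull only as hard as it takes, so that neither tabs nor catches are strained, do not touch the glass bulb, and leave everything else where it is.

Things in the scene. Friction and masses are not known exactly. Their poses are not given: they have to be found in the camera images.
- hood_mid (a point): Point half-way between the hood's two tabs, 36 mm above the hood's lower rim, 28 mm below its top; z up, x along the hood, y along the line through both tabs. The hood is a thin grey plastic cap, open below and at its +x end, 90 mm long, 44 mm wide (y), 64 mm high, slotted on top, 0.12 to 0.25 kg, with about 1 mm of play on its seat.
- hood: The same hood; origin at the centre of its lower rim, axes as hood_mid. Its hooks hold it down until both tabs are pressed far enough, and its tabs must stay pressed while it rises the first 12 mm. Once free it lifts with little more than its weight.
- tab_left (a point): Middle of the outer face of the sprung, ribbed tab in the hood's +y side; moves with the tab. The tab is 24 mm wide (x), 32 mm high, stands 10 mm proud of the hood's side and slides straight inwards, up to 9 mm. It resists with 2 N at first and 1 N more per mm, and springs back. Over 20 N on each tab (40 N on both together) damages them.
- tab_right (a point): The same on the -y side; 64 mm over both tabs' outer faces. A tab's hook lets go somewhere between 1.6 and 7 mm of travel, measured from the middle of the seat; this differs from side to side and from one lamp house to the next and can only be felt: a stop that stiffens by 15 N per mm follows about 0.9 mm later. A tab on its stop rubs when lifted.
- lamphouse: Lamp house of bare aluminium, fast on the bench, 136 x 112 mm (x, y); origin at the centre of its underside. Its deck is 45 mm above the bench. At the +x end, beyond the hood's open end, a bulkhead with a lens tube stands 60 mm above the deck. Pulling, pushing or jamming the hood and its tabs against the lamp house with over 25 N in all overstrains it.
- seat (a point): Centre of the deck, on its surface, where the middle of the hood's rim sits; axes as the lamp house. At each tab's foot a steel keeper, 20 mm wide (x), 12 mm high, 28 to 44 mm out along y, holds the tab's hook; fingertips that reach less than 22 mm below hood_mid stay clear of it.
- bulb: Small glass bulb on a ceramic socket at the middle of the deck, under the hood; origin at the foot of the socket, on the deck; 18 mm across, 41 mm high. The hood is 61 mm high inside and must rise more than 45 mm before it is moved sideways.
- tray: Shallow steel tray, fast on the bench, 170 x 260 mm (x, y), 16 mm high, walls 3 mm; origin under its centre; its floor is 3 mm above the bench.
- tray_free (a point): Centre of the free part of the tray's floor, on the floor, 45 mm from the tray's centre towards its -y end; about 160 x 160 mm are free round it. Axes as the tray.
- carton: Cardboard carton of the spare bulb, 36 x 36 x 46 mm, in the tray near its +y end; leave alone.
- driver: Black-handled screwdriver, 110 mm long, 26 mm thick, lying in the tray 60 mm from its centre towards +y; leave alone.
- eyepiece: Black eyepiece, 34 mm across, 52 mm high, standing beside the lamp house; origin under its centre; leave alone.
- oil: Amber immersion oil bottle, 30 mm across, 72 mm high, standing on the other side of the lamp house; leave alone.
- slidebox: Black slide box with a paper label, 62 x 96 x 34 mm; leave alone.
- petri: Two stacked Petri dishes, 90 mm across, 31 mm high; leave alone.
- beaker: Glass beaker, 68 mm across, 90 mm high; leave alone.
- lensbrush: Brush with a dark wooden handle, 150 mm long, lying on the bench; leave alone.

How it is judged:
On the way:
1. the hood, tabs pressed, has been lifted straight off its seat, clear of the bulb (z of hood_mid in the frame of lamphouse above 0.126 m and angle between hood_mid's own z axis and vertical below 0.25 rad), for 0.1 s.
At the end, for the whole second after the job is handed in: The hood stands released, upright (within 0.08 rad) and at rest, its whole rim flat on the floor of the tray (height within 4 mm), its middle within 65 mm (x) and 110 mm (y) of the tray's centre; the bulb is untouched, the other things are within 25 mm of their places (x of hood_mid in the frame of tray between -0.065 and 0.065 m and y of hood_mid in the frame of tray between -0.11 and 0.11 m and z of hood_mid in the frame of tray between 0.035 and 0.043 m and angle between hood_mid's own z axis and vertical below 0.08 rad and linear speed of hood below 0.02 m/s).
It fails at once if the tabs are crushed: the fingers press on both together with more than 40 N (contact force between the fingers and hood above 40 N).
It fails at once if the keepers or the seat are overstrained: the hood is pulled, pushed or jammed against the lamp house with more than 25 N (contact force between hood and lamphouse above 25 N).
It fails at once if the bulb is touched (contact force between anything else and bulb above 0.5 N).
It fails at once if the hood is dropped or banged down: it nears the bench or the tray at a falling speed, or presses on the tray with more than 20 N (contact force between hood and tray above 20 N or (height (world z) of hood_mid below 0.07 m and linear speed of hood above 0.45 m/s)).
It fails at once if another thing is pushed more than 25 mm from its place (distance of any of carton, driver, eyepiece, oil, slidebox, petri, beaker, lensbrush from where it was at the start of the episode above 0.025 m).
It also fails if it takes over 61 s, if anything falls off the work surface, if the arm or the gripper's body presses on something with over 40 N, if the wrist force passes 120 N, or if a joint passes its speed limit or range.

## Working session

There is one attempt and no reset: what is moved stays moved. The work goes in short steps, Python scripts to look and compute and a tool call to move; the robot and the scene stay as the last step left them, time stands still between calls to the robot, and variables do not carry over. Pictures are saved under pics/ and viewed, at most 10 in all, crops included, and the job is handed in when it is done.

Besides the shell and the picture viewer there is one more tool, called in YAML: its name, and indented under it one key for each argument. send_rows: Moves the arm, as the interface text tells. Its arguments: {"type":"object","properties":{"increments":{"type":"array","items":{"type":"array"}},"grip_force":{"type":"number"}},"required":["increments"]}

```bash
ls; mkdir -p pics; cat > h.py <<'E'
import numpy as np,cv2
from rig import env
def cam(p):
    R=cv2.Rodrigues(np.array(p["rvec"],float))[0]; return np.array(p["K"]),R,np.array(p["tvec"],float).ravel()
def cloud(p):
    K,R,t=cam(p); d=p["depth"]; v,u=np.mgrid[:d.shape[0],:d.shape[1]]
    c=np.stack([(u-K[0,2])/K[0,0]*d,(v-K[1,2])/K[1,1]*d,d],-1)
    w=(c-t)@R; w[d<=0]=np.nan; return w
def save(p,n): cv2.imwrite("pics/"+n,p["image"][:,:,::-1])
E
python3 - <<'E'
from h import *
s=env.read_state(); print({k:np.round(v,3) for k,v in s.items()}, env.tips_ahead)
for n in ["scene","side"]:
    p=env.get_image(n); save(p,n+".png"); W=cloud(p); np.save(n+".npy",W)
    for l in ["hood","tab_left","tab_right","lamphouse","tray","carton","driver","eyepiece","oil","slidebox","petri","beaker","lensbrush"]:
        for r in env.spot_in(p,l)[:1]:
            a,b=map(int,r["point"]); print(n,l,round(r["score"],2),(a,b),np.round(W[a,b],3))
E
```

```text
pics
{'time_s': np.float64(0.0), 'qpos': array([-1.306,  0.384,  0.016,  1.371, -0.006,  1.388, -0.046]), 'joint_vel': array([-0.001,  0.001, -0.001, -0.001, -0.   , -0.   , -0.   ]), 'effort': array([-1.0000e-03, -6.2760e+01,  8.4300e-01, -3.7182e+01,  1.6000e-02,
        1.4000e-02,  0.0000e+00]), 'ee_pos': array([0.201, 0.591, 0.241]), 'eef_rot': array([-3.14 ,  0.   ,  2.814]), 'ft_force': array([-0.311,  0.062, -0.168]), 'wrist_torque': array([ 0.034, -0.007, -0.016]), 'grip_force': np.float64(0.0), 'width': np.float64(0.086)} 0.011
scene hood 0.59 (178, 394) [0.514 0.208 0.108]
scene tab_right 0.19 (178, 394) [0.514 0.208 0.108]
scene lamphouse 0.92 (204, 385) [nan nan nan]
scene tray 0.86 (189, 265) [ 0.531 -0.201  0.001]
scene carton 0.55 (197, 287) [ 0.615 -0.088  0.045]
scene driver 0.74 (199, 388) [0.576 0.204 0.074]
scene eyepiece 0.65 (209, 417) [0.567 0.286 0.051]
scene oil 0.43 (189, 359) [0.497 0.104 0.04 ]
scene petri 0.75 (205, 487) [0.455 0.478 0.033]
scene beaker 0.71 (235, 293) [0.815 0.01  0.079]
scene lensbrush 0.54 (172, 195) [ 0.525 -0.467  0.016]
side hood 0.69 (179, 261) [0.488 0.181 0.098]
side lamphouse 0.59 (193, 271) [0.504 0.151 0.046]
side tray 0.95 (261, 344) [ 0.545 -0.196 -0.002]
side carton 0.74 (233, 336) [ 0.583 -0.107  0.021]
side driver 0.62 (248, 324) [ 0.513 -0.136  0.026]
side eyepiece 0.59 (322, 404) [ 0.536 -0.471  0.017]
side oil 0.53 (205, 272) [0.475 0.099 0.049]
side slidebox 0.66 (226, 389) [ 0.73  -0.194  0.033]
side petri 0.69 (159, 206) [0.415 0.46  0.033]
side beaker 0.86 (186, 363) [ 0.76  -0.027  0.065]
side lensbrush 0.69 (323, 402) [ 0.529 -0.471  0.019]
```

```bash
python3 - <<'E'
import cv2,numpy as np
a=cv2.imread("pics/scene.png")[130:280,160:520]; b=cv2.imread("pics/side.png")[120:340,170:440]
a=cv2.resize(a,None,fx=2.2,fy=1.8); b=cv2.resize(b,None,fx=1.45,fy=1.45)
m=np.zeros((a.shape[0]+b.shape[0],800,3),np.uint8); m[:a.shape[0],:a.shape[1]]=a; m[a.shape[0]:,:b.shape[1]]=b; print(m.shape)
cv2.imwrite("pics/m.png",m[:600])
E
```

```text
(589, 800, 3)
```

View pics/m.png

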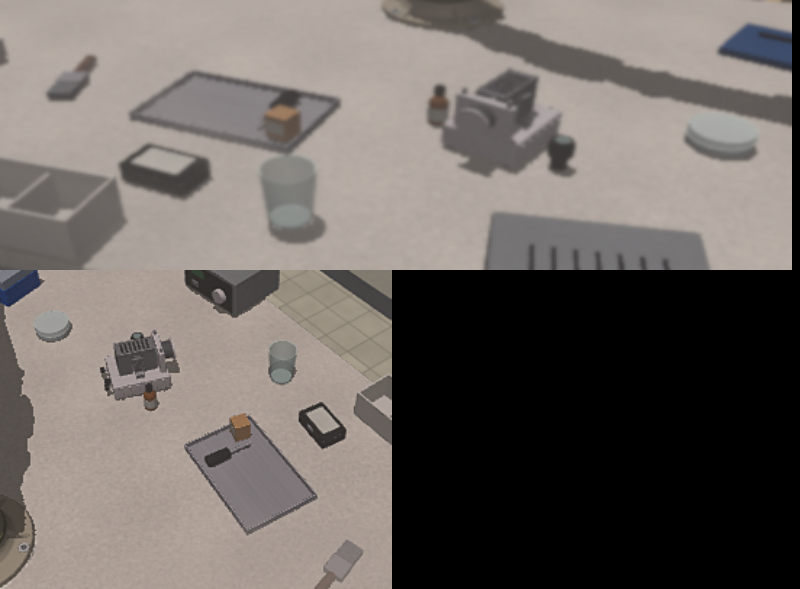

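send_rows:
  increments:
    - [[2,-2.5,1.5],0,0]
    - [[4,-5,3],0,0]
    - [[6,-8,3],0,0]
    - [[8,-11,3],0,0]
    - [[9.5,-13,3],0,0]
    - [[9.5,-13,3],0,0]
    - [[9.5,-13,3],0,0]
    - [[9.5,-13,3],0,0]
    - [[9.5,-13,3],0,0]
    - [[9.5,-13,3],0,0]
    - [[9.5,-13,3],0,0]
    - [[9.5,-13,3],0,0]
    - [[9.5,-13,3],0,0]
    - [[9.5,-13,3],0,0]
    - [[9.5,-13,3],0,0]

```text
time_s: 2.65
ee_pos: [0.4859, 0.2023, 0.3322]
eef_rot: [3.141, -0.001, 2.814]
ft_force: [-0.9, 1.1, -0.7]
width: 0.0857
grip_force: 0.0
```

```bash
python3 - <<'E'
from h import *
s=env.read_state(); print(s["time_s"],s["ee_pos"],s["eef_rot"])
p=env.get_image("wrist"); save(p,"w1.png"); W=cloud(p); np.save("w1.npy",W)
K,R,t=cam(p); print(K[0],-R.T@t,R[2])
for l in ["hood","tab_left","tab_right","lamphouse","oil","eyepiece"]:
    for r in env.spot_in(p,l)[:2]:
        a,b=map(int,r["point"]); print(l,round(r["score"],2),(a,b),np.round(W[a,b],3))
E
```

```text
2.65 [0.48586613 0.20226776 0.33216241] [ 3.14133711e+00 -5.73216933e-04  2.81395214e+00]
[280.20725157   0.         318.43084044] [0.41407885 0.22585685 0.46465459] [ 0.27785032 -0.09456982 -0.95595803]
hood 0.31 (182, 297) [0.491 0.169 0.098]
lamphouse 0.75 (170, 302) [0.486 0.175 0.047]
oil 0.9 (179, 254) [0.474 0.105 0.062]
```

View pics/w1.png

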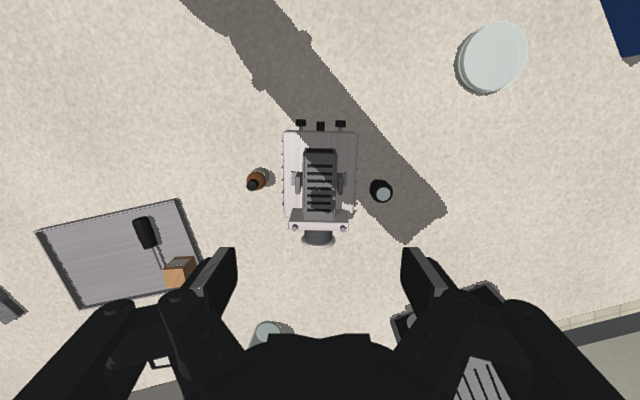

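The wrist view shows the lamp house in the centre. The hood's top covers cols 303-337 and rows 148-212, with tabs at about (182,296) and (182,342). The lens bulkhead is at rows 210-230, the oil at (180,257) and the eyepiece at (190,382).

```bash
python3 - <<'E'
from h import *
W=np.load("w1.npy"); 
def rect(m,n):
    P=W[m][:,:2].astype(np.float32); print(n,len(P),[np.round(x,4) for x in cv2.minAreaRect(P*1000)])
reg=np.zeros(W.shape[:2],bool); reg[120:250,270:365]=True
z=W[...,2]
print(np.histogram(z[reg],bins=np.arange(0,.13,.005)))
r2=reg.copy(); r2[:,:301]=0; r2[:,339:]=0; r2[207:]=0
rect(r2&(z>.103)&(z<.116),"top"); print(np.median(z[r2&(z>.103)&(z<.116)]))
rect(reg&(z>.075)&(z<.116),"all up")
d=reg&(z>.040)&(z<.05); rect(d,"deck"); print(np.median(z[d]))
np.set_printoptions(linewidth=250)
for r in (170,176,182,188,194):
    print(r,[(c,*(W[r,c]*1000).round().astype(int)) if np.isfinite(z[r,c]) else c for c in range(288,352)])
E
```

```text
(array([3677,    5,   12,   28,   79,   54,  160,   62,  794, 2567,   36,
        140,   28,   74,   59,   60,   67,  141,  187,  482,  254, 1448,
       1219,   30,    0]), array([0.   , 0.005, 0.01 , 0.015, 0.02 , 0.025, 0.03 , 0.035, 0.04 ,
       0.045, 0.05 , 0.055, 0.06 , 0.065, 0.07 , 0.075, 0.08 , 0.085,
       0.09 , 0.095, 0.1  , 0.105, 0.11 , 0.115, 0.12 , 0.125]))
top 1821 [array([496.2273, 198.6784]), array([44.3433, 70.6907]), np.float64(69.6784)]
0.11005026509012748
all up 3873 [array([526.9168, 187.9565]), array([ 83.3224, 137.081 ]), np.float64(69.8892)]
deck 3361 [array([505.1825, 195.9802]), array([119.0093, 134.5414]), np.float64(70.0025)]
0.0456908238321148
170 [(288, np.int64(480), np.int64(155), np.int64(46)), (289, np.int64(480), np.int64(156), np.int64(46)), (290, np.int64(481), np.int64(158), np.int64(46)), (291, np.int64(481), np.int64(159), np.int64(46)), (292, np.int64(482), np.int64(161), np.int64(47)), (293, np.int64(482), np.int64(162), np.int64(47)), (294, np.int64(483), np.int64(163), np.int64(47)), (295, np.int64(483), np.int64(165), np.int64(47)), 
[... 15355 characters left out ...]
4(525), np.int64(216), np.int64(97)), (339, np.int64(525), np.int64(218), np.int64(98)), (340, np.int64(526), np.int64(219), np.int64(97)), (341, np.int64(526), np.int64(220), np.int64(98)), (342, np.int64(527), np.int64(222), np.int64(97)), (343, np.int64(543), np.int64(222), np.int64(45)), (344, np.int64(544), np.int64(224), np.int64(45)), (345, np.int64(544), np.int64(225), np.int64(44)), (346, np.int64(544), np.int64(227), np.int64(46)), (347, np.int64(545), np.int64(228), np.int64(45)), (348, np.int64(545), np.int64(230), np.int64(46)), (349, np.int64(546), np.int64(231), np.int64(47)), (350, np.int64(546), np.int64(233), np.int64(47)), (351, np.int64(547), np.int64(234), np.int64(47))]
```

```bash
cat >> h.py <<'E'
def hoodfit(p,reg,yaw=np.radians(-20.1)):
    W=cloud(p); z=W[...,2]; m=np.zeros(z.shape,bool); m[reg]=True
    e=np.array([[np.cos(yaw),np.sin(yaw)],[-np.sin(yaw),np.cos(yaw)]])
    t=m&(z>.092)&(z<.101); P=W[t][:,:2]; q=P@e.T
    return W,z,e,m,q
E
python3 - <<'E'
from h import *
p=env.get_image("wrist"); W,z,e,m,q=hoodfit(p,np.s_[150:215,285:352])
print("tabs",len(q)); mid=np.median(q[:,1]); a=q[:,1]
c=(np.percentile(a,1)+np.percentile(a,99))/2
L=q[a>c+22];Rr=q[a<c-22]
for n,g in(("L",L),("R",Rr)): print(n,len(g),np.percentile(g,[2,50,98],axis=0).round(4).tolist())
t=m&(z>.106)&(z<.115); T=W[t][:,:2]@e.T; T=T[abs(T[:,1]-c)<24]
print("top",np.percentile(T[:,0],[1,99]),np.percentile(T[:,1],[1,99]))
d=np.zeros(z.shape,bool); d[120:230,270:365]=1; d&=(z>.043)&(z<.049); D=W[d][:,:2]@e.T
print("deck",np.percentile(D,[.3,99.7],axis=0))
s=env.read_state(); print("tcp in hood axes",e@s["ee_pos"][:2]); print(e)
E
```

```text
tabs 223Traceback (most recent call last):
  File "<stdin>", line 6, in <module>
    return _quantile_unchecked(
        a, q, axis, out, overwrite_input, method, keepdims, weights)
    return _ureduce(a,
                    func=_quantile_ureduce_func,
    ...<5 lines>...
                    overwrite_input=overwrite_input,
                    method=method)
    r = func(a, **kwargs)
    result = _quantile(arr,
                       quantiles=q,
    ...<2 lines>...
                       out=out,
                       weights=wgt)
    slices_having_nans = np.isnan(arr[-1, ...])
                                  ~~~^^^^^^^^^
IndexError: index -1 is out of bounds for axis 0 with size 0
```

```bash
cat > m.py <<'E'
from h import *
def meas(reg,dreg,cy=None):
    p=env.get_image("wrist"); W,z,e,m,q=hoodfit(p,reg)
    t=m&(z>.106)&(z<.115); T=W[t][:,:2]@e.T; c=np.median(T[:,1])
    T=T[abs(T[:,1]-c)<26]
    print("top",np.percentile(T[:,0],[1,99]).round(4),np.percentile(T[:,1],[1,99]).round(4))
    a=q[:,1]-c
    for n,g in(("L",q[(a>24)&(a<36)]),("R",q[(a<-24)&(a>-36)])): print(n,len(g),np.percentile(g,[2,98],axis=0).round(4).tolist() if len(g) else "")
    d=np.zeros(z.shape,bool); d[dreg]=1; d&=(z>.042)&(z<.05); D=W[d][:,:2]@e.T
    print("deck",np.percentile(D,[.3,99.7],axis=0).round(4).tolist(),np.median(z[t]),np.median(z[d]))
    s=env.read_state(); print("tcp",s["ee_pos"],"hood axes",e@s["ee_pos"][:2]); return p
E
python3 -c "
from m import *
meas(np.s_[146:208,285:352],np.s_[120:230,270:365])"
```

```text
top [0.3628 0.4338] [0.3352 0.3789]
L 0 
R 0 
deck [[0.34, 0.3019], [0.4727, 0.4131]] 0.11012286838093216 0.04574513563943669
tcp [0.4859571  0.2021309  0.33228426] hood axes [0.38689528 0.35682384]
```

send_rows:
  increments:
    - [[0.35,-0.1,-1],-0.2,0]
    - [[0.67,-0.22,-2.2],-0.2,0]
    - [[0.67,-0.22,-3.2],-0.2,0]
    - [[0.67,-0.22,-4.0],-0.2,0]
    - [[0.67,-0.22,-4.4],-0.2,0]
    - [[0.67,-0.22,-4.4],-0.2,0]
    - [[0.67,-0.22,-4.4],-0.2,0]
    - [[0.67,-0.22,-4.4],-0.2,0]

```text
time_s: 3.77
ee_pos: [0.5069, 0.1955, 0.2016]
eef_rot: [3.14, 0.001, 2.793]
ft_force: [0.1, -0.2, 0.3]
width: 0.0854
grip_force: 0.0
```

```bash
sed -i 's/<26\]/<.026]/; s/a>24)/a>.024)/; s/a<36)/a<.036)/; s/a<-24)/a<-.024)/; s/a>-36)/a>-.036)/' m.py
python3 -c "
from m import *
p=meas(np.s_[100:400,200:450],np.s_[100:400,150:500]); save(p,'w2.png')
print(env.read_state()['eef_rot'])"
```

```text
top [0.3629 0.4655] [0.3355 0.379 ]
L 260 [[0.3957, 0.3829], [0.4573, 0.392]]
R 261 [[0.3956, 0.3227], [0.4573, 0.332]]
deck [[0.34, 0.2516], [0.6614, 0.5815]] 0.11002591716598815 0.04576399551219593
tcp [0.50709444 0.1954775  0.20188643] hood axes [0.40903173 0.35783972]
[3.13977050e+00 1.65887544e-03 2.79288213e+00]
```

View pics/w2.png

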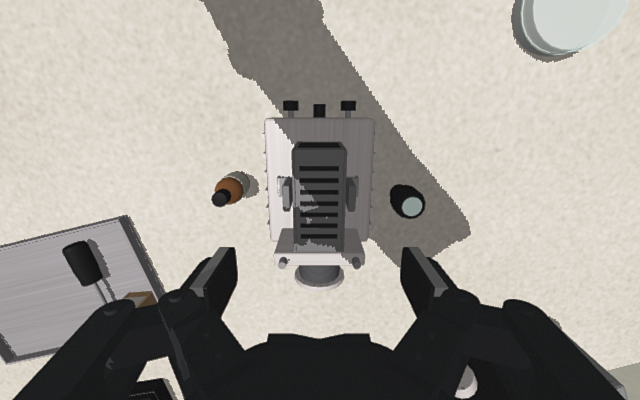

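send_rows:
  increments:
    - [[-0.04,0,-1],0,0]
    - [[-0.04,0,-2],0,0]
    - [[-0.04,0,-3],0,0]
    - [[-0.04,0,-3.6],0,0]
    - [[-0.04,0,-4.0],0,0]
    - [[-0.04,0,-4.15],0,0]
    - [[-0.04,0,-4.15],0,0]
    - [[-0.04,0,-4.15],0,0]
  grip_force: 20

```text
time_s: 4.48
ee_pos: [0.5061, 0.1955, 0.0772]
eef_rot: [3.14, 0.001, 2.793]
ft_force: [0.2, -0.2, 0.0]
width: 0.0856
grip_force: 0.0
```

send_rows:
  increments:
    - [[0,0,0],0,0.1]
    - [[0,0,0],0,0.15]
    - [[0,0,0],0,0.2]
    - [[0,0,0],0,0.2]
    - [[0,0,0],0,0.2]
    - [[0,0,0],0,0.2]

```text
time_s: 4.98
ee_pos: [0.5051, 0.1952, 0.0759]
eef_rot: [3.141, 0.0, 2.793]
ft_force: [0.3, -0.1, 0.3]
width: 0.0681
grip_force: 0.0
```

send_rows:
  increments:
    - [[0,0,0],0,0.22]
    - [[0,0,0],0,0.24]
    - [[0,0,0],0,0.25]
    - [[0,0,0],0,0.25]

```text
time_s: 5.32
ee_pos: [0.5053, 0.1957, 0.076]
eef_rot: [3.141, 0.0, 2.793]
ft_force: [0.9, 1.9, 1.2]
width: 0.0642
grip_force: 1.1
```

send_rows:
  increments:
    - [[0,0,0],0,0.265]
    - [[0,0,0],0,0.265]
    - [[0,0,0],0,0.265]
    - [[0,0,0],0,0.265]

```text
time_s: 5.65
ee_pos: [0.5052, 0.1954, 0.076]
eef_rot: [3.141, 0.0, 2.793]
ft_force: [1.3, 1.8, 2.2]
width: 0.063
grip_force: 2.0
```

send_rows:
  increments:
    - [[0,0,0],0,0.28]
    - [[0,0,0],0,0.28]
    - [[0,0,0],0,0.28]
    - [[0,0,0],0,0.28]

```text
time_s: 5.98
ee_pos: [0.5052, 0.1951, 0.0759]
eef_rot: [3.141, 0.0, 2.793]
ft_force: [0.3, 1.4, 4.6]
width: 0.0614
grip_force: 3.2
```

send_rows:
  increments:
    - [[0,0,0.02],0,0.29]
    - [[0,0,0.02],0,0.29]
    - [[0,0,0.02],0,0.29]
    - [[0,0,0.02],0,0.29]

```text
time_s: 6.32
ee_pos: [0.505, 0.1949, 0.0761]
eef_rot: [-3.141, -0.0, 2.793]
ft_force: [1.8, 1.1, -0.1]
width: 0.0605
grip_force: 3.5
```

send_rows:
  increments:
    - [[0,0,0.01],0,0.3]
    - [[0,0,0.01],0,0.3]
    - [[0,0,0.01],0,0.3]
    - [[0,0,0.01],0,0.3]

```text
time_s: 6.65
ee_pos: [0.5049, 0.195, 0.0764]
eef_rot: [-3.141, -0.0, 2.793]
ft_force: [0.8, 1.5, -2.0]
width: 0.0595
grip_force: 3.9
```

send_rows:
  increments:
    - [[0,0,0.01],0,0.31]
    - [[0,0,0.01],0,0.31]
    - [[0,0,0.01],0,0.31]
    - [[0,0,0.01],0,0.31]

```text
time_s: 6.98
ee_pos: [0.5048, 0.1951, 0.0768]
eef_rot: [-3.141, -0.0, 2.793]
ft_force: [1.3, 2.0, -1.4]
width: 0.0591
grip_force: 4.3
```

send_rows:
  increments:
    - [[0,0,0],0,0.32]
    - [[0,0,0],0,0.32]
    - [[0,0,0],0,0.32]
    - [[0,0,0],0,0.32]

```text
time_s: 7.32
ee_pos: [0.5049, 0.1952, 0.0769]
eef_rot: [-3.141, -0.0, 2.793]
ft_force: [0.2, 2.0, -2.2]
width: 0.0584
grip_force: 4.7
```

send_rows:
  increments:
    - [[0,0,0.005],0,0.33]
    - [[0,0,0.005],0,0.33]
    - [[0,0,0.005],0,0.33]
    - [[0,0,0.005],0,0.33]

```text
time_s: 7.65
ee_pos: [0.505, 0.1951, 0.0771]
eef_rot: [-3.142, -0.0, 2.793]
ft_force: [-0.2, 2.0, -3.1]
width: 0.0574
grip_force: 5.2
```

send_rows:
  increments:
    - [[0,0,0.005],0,0.34]
    - [[0,0,0.005],0,0.34]
    - [[0,0,0.005],0,0.34]
    - [[0,0,0.005],0,0.34]

```text
time_s: 7.98
ee_pos: [0.5051, 0.1951, 0.0773]
eef_rot: [-3.142, 0.0, 2.793]
ft_force: [0.1, 2.4, -3.1]
width: 0.0563
grip_force: 5.6
```

send_rows:
  increments:
    - [[0,0,0],0,0.35]
    - [[0,0,0],0,0.35]
    - [[0,0,0],0,0.35]
    - [[0,0,0],0,0.35]

```text
time_s: 8.32
ee_pos: [0.5051, 0.1951, 0.0774]
eef_rot: [3.142, 0.0, 2.793]
ft_force: [0.3, 1.9, -0.9]
width: 0.0559
grip_force: 6.0
```

send_rows:
  increments:
    - [[0,0,0],0,0.36]
    - [[0,0,0],0,0.36]
    - [[0,0,0],0,0.36]
    - [[0,0,0],0,0.36]

```text
time_s: 8.65
ee_pos: [0.5052, 0.1952, 0.0774]
eef_rot: [3.141, 0.0, 2.793]
ft_force: [-0.6, 1.6, 0.9]
width: 0.0546
grip_force: 6.4
```

send_rows:
  increments:
    - [[0,0,0],0,0.37]
    - [[0,0,0],0,0.37]
    - [[0,0,0],0,0.37]
    - [[0,0,0],0,0.37]

```text
time_s: 8.98
ee_pos: [0.5052, 0.1952, 0.0776]
eef_rot: [3.141, 0.0, 2.793]
ft_force: [-1.7, 0.7, 5.8]
width: 0.054
grip_force: 7.4
```

send_rows:
  increments:
    - [[-0.005,-0.0125,0.01],0,0.37]
    - [[-0.005,-0.0125,0.01],0,0.37]
    - [[-0.005,-0.0125,0.01],0,0.37]
    - [[-0.005,-0.0125,0.01],0,0.37]

```text
time_s: 9.32
ee_pos: [0.5051, 0.195, 0.0776]
eef_rot: [3.141, 0.0, 2.793]
ft_force: [1.1, 3.4, 1.1]
width: 0.0538
grip_force: 7.4
```

send_rows:
  increments:
    - [[-0.005,-0.0125,0],0,0.38]
    - [[-0.005,-0.0125,0],0,0.38]
    - [[-0.005,-0.0125,0],0,0.38]
    - [[-0.005,-0.0125,0],0,0.38]

```text
time_s: 9.65
ee_pos: [0.5051, 0.1949, 0.0778]
eef_rot: [3.141, 0.001, 2.793]
ft_force: [1.4, 5.4, 2.5]
width: 0.0528
grip_force: 11.1
```

send_rows:
  increments:
    - [[0.005,0.0125,0],0,0.37]
    - [[0.005,0.0125,0],0,0.37]
    - [[0.005,0.0125,0],0,0.37]
    - [[0.005,0.0125,0],0,0.37]

```text
time_s: 9.98
ee_pos: [0.5051, 0.1949, 0.0777]
eef_rot: [3.141, 0.0, 2.793]
ft_force: [1.2, 4.3, 2.5]
width: 0.054
grip_force: 8.2
```

send_rows:
  increments:
    - [[0,0,0.015],0,0.37]
    - [[0,0,0.03],0,0.37]
    - [[0,0,0.03],0,0.37]
    - [[0,0,0.03],0,0.37]

```text
time_s: 10.32
ee_pos: [0.5048, 0.1948, 0.078]
eef_rot: [-3.141, -0.0, 2.793]
ft_force: [3.4, 5.6, -3.2]
width: 0.0539
grip_force: 8.6
```

send_rows:
  increments:
    - [[0.004,0.01,0],0,0.37]
    - [[0.004,0.01,0],0,0.37]
    - [[0.004,0.01,0],0,0.37]
    - [[0.004,0.01,0],0,0.37]

```text
time_s: 10.65
ee_pos: [0.5048, 0.1949, 0.078]
eef_rot: [-3.141, -0.0, 2.793]
ft_force: [3.0, 4.2, -3.6]
width: 0.0536
grip_force: 8.3
```

send_rows:
  increments:
    - [[0,0,0.02],0,0.37]
    - [[0,0,0.02],0,0.37]
    - [[0,0,0.02],0,0.37]
    - [[0,0,0.02],0,0.37]

```text
time_s: 10.98
ee_pos: [0.5046, 0.1949, 0.0784]
eef_rot: [-3.141, -0.001, 2.793]
ft_force: [3.2, 5.0, -3.9]
width: 0.0541
grip_force: 8.4
```

send_rows:
  increments:
    - [[0,0,0.015],0,0.37]
    - [[0,0,0.03],0,0.37]
    - [[0,0,0.03],0,0.37]
    - [[0,0,0.03],0,0.37]

```text
time_s: 11.32
ee_pos: [0.5045, 0.195, 0.0792]
eef_rot: [-3.141, -0.001, 2.793]
ft_force: [2.4, 5.3, -3.8]
width: 0.0534
grip_force: 8.4
```

send_rows:
  increments:
    - [[0,0,0.03],0,0.37]
    - [[0,0,0.05],0,0.37]
    - [[0,0,0.07],0,0.37]
    - [[0,0,0.07],0,0.37]
    - [[0,0,0.07],0,0.37]

```text
time_s: 11.73
ee_pos: [0.5043, 0.1951, 0.0813]
eef_rot: [-3.14, -0.001, 2.793]
ft_force: [2.0, 5.5, -3.3]
width: 0.0537
grip_force: 8.3
```

```bash
cat > t.py <<'E'
from m import *
p=env.get_image("wrist"); W=cloud(p); z=W[...,2]; s=env.read_state(); yaw=np.radians(-20.1)
e=np.array([[np.cos(yaw),np.sin(yaw)],[-np.sin(yaw),np.cos(yaw)]]); Q=W[...,:2]@e.T-np.array([.408,.3573])
m=(abs(Q[...,1])<.018)&(Q[...,0]>-.04)&(Q[...,0]<.02)&(z>.1)
k=(abs(Q[...,1])>.04)&(abs(Q[...,1])<.054)&(abs(Q[...,0])<.05)&(z>.03)&(z<.06)
print("top z",m.sum(),np.nanmean(z[m]),"deck",np.nanmean(z[k]),s["ee_pos"],s["ft_force"],s["grip_force"])
P=W[m]; A=np.c_[P[:,:2]-P[:,:2].mean(0),np.ones(len(P))]; print("slope",np.linalg.lstsq(A,P[:,2],rcond=None)[0])
E
python3 t.py
```

```text
top z 20867 0.13577875863381444 deck 0.04612177124024468 [0.50427732 0.19505399 0.08127726] [ 1.32433698  4.96535705 -4.25217642] 8.329763263463974
slope [-0.23717515  0.11629486  0.13577876]
```

```bash
sed -i 's/&(z>.1)/\&(z>.1)\&(z<.13)/; s/np.nanmean(z\[m\])/np.nanmedian(z[m])/' t.py; python3 t.py; python3 -c "
from h import *
p=env.get_image('wrist'); save(p,'w3.png')"
```

```text
top z 10704 0.11349548300320363 deck 0.04610269737511701 [0.50427402 0.19504484 0.08127748] [ 2.37917502  5.10976272 -3.45150899] 8.328853324055672
slope [3.35961436e-04 6.35309838e-05 1.13502202e-01]
```

View pics/w3.png

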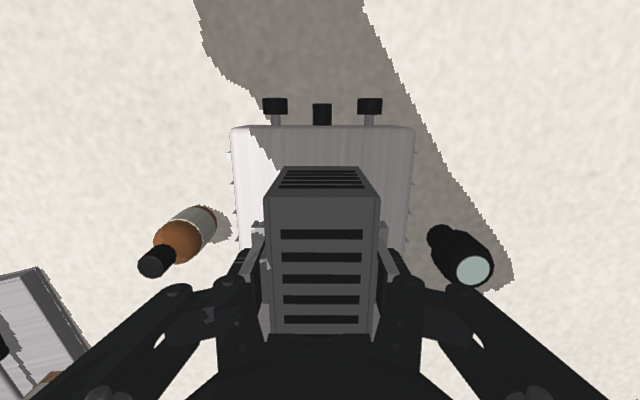

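send_rows:
  increments:
    - [[0,0,0.04],0,0.37]
    - [[0,0,0.08],0,0.37]
    - [[0,0,0.12],0,0.37]
    - [[0,0,0.16],0,0.37]
    - [[0,0,0.2],0,0.37]
    - [[0,0,0.24],0,0.37]
    - [[0,0,0.28],0,0.37]
    - [[0,0,0.32],0,0.37]
    - [[0,0,0.36],0,0.37]
    - [[0,0,0.4],0,0.37]
    - [[0,0,0.4],0,0.37]

```text
time_s: 12.8
ee_pos: [0.5052, 0.1949, 0.0944]
eef_rot: [3.142, 0.0, 2.793]
ft_force: [-0.1, -0.1, -2.2]
width: 0.0538
grip_force: 6.8
```

```bash
python3 t.py
```

```text
top z 10899 0.12655996704052708 deck 0.04621704680003335 [0.50513537 0.19494758 0.09424788] [-0.41267992 -0.1376212  -2.20400483] 6.8400780111551285
slope [ 1.76483078e-03 -4.88910143e-05  1.26573149e-01]
```

send_rows:
  increments:
    - [[0,0,0.15],0,0.37]
    - [[0,0,0.35],0,0.37]
    - [[0,0,0.6],0,0.37]
    - [[0,0,0.9],0,0.37]
    - [[0,0,1.2],0,0.37]
    - [[0,0,1.5],0,0.37]
    - [[0,0,1.8],0,0.37]
    - [[0,0,2.1],0,0.37]
    - [[0,0,2.4],0,0.37]
    - [[0,0,2.7],0,0.37]
    - [[0,0,3.0],0,0.37]
    - [[0,0,3.2],0,0.37]
    - [[0,0,3.35],0,0.37]
    - [[0,0,3.4],0,0.37]
    - [[0,0,3.4],0,0.37]

```text
time_s: 14.1
ee_pos: [0.5051, 0.1951, 0.1963]
eef_rot: [3.141, 0.0, 2.793]
ft_force: [0.3, 0.6, -1.5]
width: 0.0536
grip_force: 6.8
```

```bash
python3 - <<'E'
from h import *
p=env.get_image("side"); W=cloud(p); z=W[...,2]; save(p,"s2.png")
print(env.read_state()["ft_force"],env.read_state()["grip_force"])
# tray: rim points z 12-20mm in region
m=(z>.010)&(z<.02)&(W[...,0]>.35)&(W[...,0]<.75)&(W[...,1]<-.02)&(W[...,1]>-.4)
n,lab,st,ce=cv2.connectedComponentsWithStats(m.astype(np.uint8),connectivity=8)
M=m&(abs(W[...,0]-.54)<.17)&(abs(W[...,1]+.18)<.19)
print(cv2.minAreaRect((W[M][:,:2]*1000).astype(np.float32)),M.sum())
for l in ["carton","driver"]:
    r=env.spot_in(p,l)[0]; a,b=map(int,r["point"]); print(l,r["score"],W[a,b])
d=p["image"].astype(int); 
f=(abs(z-.002)<.006)&(W[...,0]>.35)&(W[...,0]<.75)&(W[...,1]<-.02)&(W[...,1]>-.38)&((d[...,0]-d[...,2])<12)&(d.sum(-1)<480)
f=cv2.morphologyEx(f.astype(np.uint8),cv2.MORPH_OPEN,np.ones((3,3)))
n,lab,st,ce=cv2.connectedComponentsWithStats(f); k=1+np.argmax(st[1:,4]); P=W[lab==k]
print("floor",st[k],cv2.minAreaRect((P[:,:2]*1000).astype(np.float32)),np.median(P[:,2]))
E
```

```text
[ 0.10196549 -0.47398988 -2.00563947] 6.840180158615112
((584.647705078125, -178.4852752685547), (294.4984130859375, 260.7213439941406), 83.6958999633789) 449
carton 0.71 [0.50508206 0.19357862 0.06923911]
driver 0.55 [ 0.50684272 -0.1236202   0.02844803]
floor [ 309  228   76   70 2438] ((543.0694580078125, -195.72662353515625), (226.35887145996094, 163.4537353515625), 84.03699493408203) 0.0023310916443982257
```

View pics/s2.png

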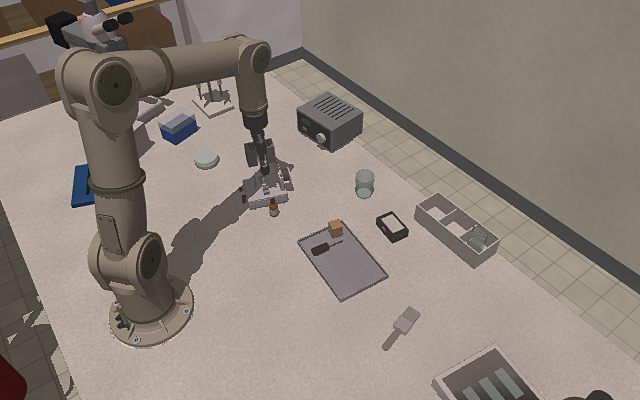

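```bash
python3 - <<'E'
from h import *
p=env.get_image("side"); K,R,t=cam(p); C=-R.T@t
q=[]
for u,v in [(299,242),(344,220),(389,277),(341,300)]:
    d=R.T@np.linalg.inv(K)@[u,v,1]; q.append((C+d*(.016-C[2])/d[2])[:2])
q=np.array(q); print(q.round(3),q.mean(0),np.linalg.norm(np.roll(q,-1,0)-q,axis=1))
print(cv2.minAreaRect((q*1000).astype(np.float32)))
p=env.get_image("scene"); r=env.spot_in(p,"tray")[0]; W=cloud(p); z=W[...,2]
f=(abs(z-.002)<.006)&(W[...,0]>.35)&(W[...,0]<.75)&(W[...,1]<-.02)&(W[...,1]>-.38)
d=p["image"].astype(int); f&=((d[...,0]-d[...,2])<12)&(d.sum(-1)<480)
f=cv2.morphologyEx(f.astype(np.uint8),cv2.MORPH_OPEN,np.ones((3,3)))
n,lab,st,ce=cv2.connectedComponentsWithStats(f); k=1+np.argmax(st[1:,4]); P=W[lab==k]
print("scene floor",st[k],cv2.minAreaRect((P[:,:2]*1000).astype(np.float32)),np.median(P[:,2]))
E
```

```text
[[ 0.47  -0.062]
 [ 0.641 -0.075]
 [ 0.605 -0.334]
 [ 0.443 -0.31 ]] [ 0.53955318 -0.19542523] [0.17189883 0.26122864 0.16426776 0.24990291]
((538.0657958984375, -192.82830810546875), (261.2286376953125, 171.5806884765625), 82.1309814453125)
scene floor [ 223  172   65   36 1346] ((532.3203735351562, -213.7410888671875), (211.10035705566406, 156.74720764160156), 85.82100677490234) 0.002106738224383758
```

send_rows:
  increments:
    - [[0,-0.2,0],0,0.37]
    - [[0.05,-0.7,0],0.1,0.37]
    - [[0.1,-1.4,0],0.25,0.37]
    - [[0.2,-2.3,0],0.4,0.37]
    - [[0.3,-3.3,0],0.6,0.37]
    - [[0.35,-4.3,0],0.8,0.37]
    - [[0.4,-5.3,0],1.0,0.37]
    - [[0.5,-6.3,0],1.2,0.37]
    - [[0.55,-7.3,0],1.4,0.37]
    - [[0.6,-8.3,0],1.6,0.37]
    - [[0.7,-9.3,0],1.8,0.37]
    - [[0.75,-10.3,0],2.0,0.37]
    - [[0.8,-11.3,0],2.1,0.37]
    - [[0.9,-12.3,0],2.2,0.37]
    - [[0.95,-13.2,0],2.25,0.37]
    - [[1.0,-13.9,0],2.25,0.37]
    - [[1.0,-14.3,0],2.25,0.37]
    - [[1.0,-14.5,0],2.25,0.37]
    - [[1.0,-14.5,0],2.25,0.37]
    - [[1.0,-14.5,0],2.25,0.37]

```text
time_s: 16.07
ee_pos: [0.5352, -0.2388, 0.1959]
eef_rot: [3.141, -0.0, 3.029]
ft_force: [-0.4, 0.6, -1.7]
width: 0.054
grip_force: 6.8
```

send_rows:
  increments:
    - [[0,0,-0.3],0,0.37]
    - [[0,0,-0.8],0,0.37]
    - [[0,0,-1.4],0,0.37]
    - [[0,0,-2.0],0,0.37]
    - [[0,0,-2.5],0,0.37]
    - [[0,0,-2.8],0,0.37]
    - [[0,0,-3.0],0,0.37]
    - [[0,0,-3.0],0,0.37]
    - [[0,0,-3.0],0,0.37]

```text
time_s: 16.82
ee_pos: [0.5353, -0.2396, 0.1064]
eef_rot: [-3.142, 0.0, 3.029]
ft_force: [0.3, -0.3, -1.7]
width: 0.0538
grip_force: 6.8
```

```bash
python3 - <<'E'
from h import *
p=env.get_image("wrist"); save(p,"w4.png"); q=env.get_image("side"); 
cv2.imwrite("pics/s3.png",cv2.resize(q["image"][180:330,260:440,::-1],None,fx=4,fy=4))
W=cloud(p); z=W[...,2]; s=env.read_state(); print(s["ee_pos"],s["ft_force"],s["grip_force"])
a=s["ee_pos"]; m=(np.hypot(W[...,0]-a[0]+.02,W[...,1]-a[1])<.02)&(z<a[2]+.05); print("top z",np.nanmedian(z[m]))
P=W[m&(abs(z-np.nanmedian(z[m]))<.004)]; A=np.c_[P[:,:2]-P[:,:2].mean(0),np.ones(len(P))]; print("slope",np.linalg.lstsq(A,P[:,2],rcond=None)[0])
f=(abs(z-.003)<.003)&(np.hypot(W[...,0]-.5,W[...,1]+.24)<.06); print("floor z",f.sum(),np.nanmedian(z[f]))
E
```

```text
[ 0.53571827 -0.24009784  0.10710873] [ 0.31449998  0.4857607  -1.70373191] 6.83983750641346
top z 0.13847179996422643
slope [0.00369735 0.00191256 0.13851461]
floor z 9863 0.0037923520067062325
```

View pics/w4.png

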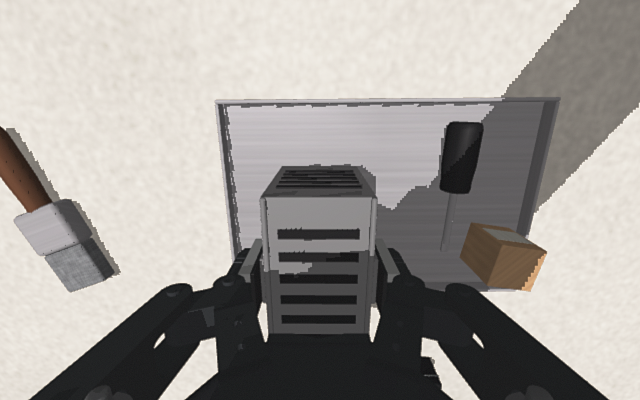

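View pics/s3.png

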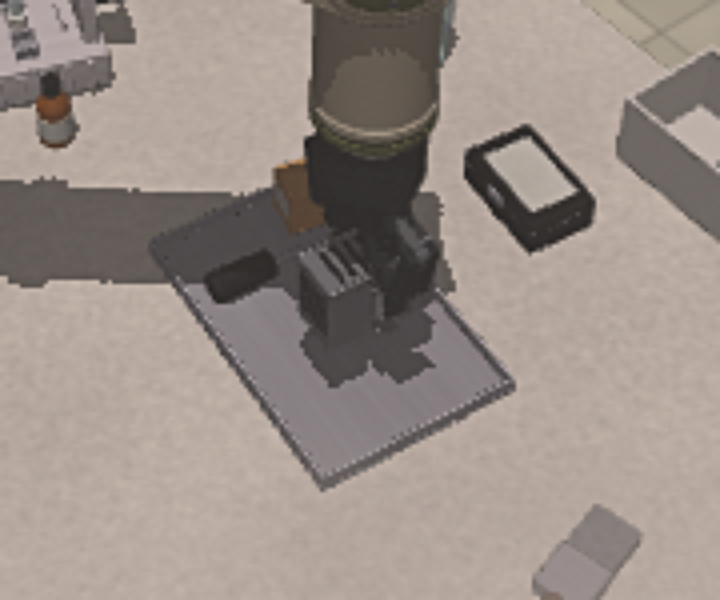

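send_rows:
  increments:
    - [[0,0,-0.3],0,0.37]
    - [[0,0,-0.7],0,0.37]
    - [[0,0,-1.1],0,0.37]
    - [[0,0,-1.5],0,0.37]
    - [[0,0,-1.8],0,0.37]
    - [[0,0,-2.0],0,0.37]
    - [[0,0,-2.1],0,0.37]
    - [[0,0,-2.15],0,0.37]
    - [[0,0,-2.18],0,0.37]
    - [[0,0,-2.2],0,0.37]
    - [[0,0,-2.2],0,0.37]

```text
time_s: 17.83
ee_pos: [0.5353, -0.2401, 0.0405]
eef_rot: [-3.141, 0.001, 3.028]
ft_force: [-0.3, -0.0, -1.8]
width: 0.0538
grip_force: 6.8
```

send_rows:
  increments:
    - [[0,0,-0.03],0,0.37]
    - [[0,0,-0.06],0,0.37]
    - [[0,0,-0.09],0,0.37]
    - [[0,0,-0.09],0,0.37]

```text
time_s: 18.17
ee_pos: [0.535, -0.2399, 0.0373]
eef_rot: [-3.142, -0.0, 3.029]
ft_force: [-0.1, 0.1, -2.5]
width: 0.054
grip_force: 6.8
```

send_rows:
  increments:
    - [[0,0,-0.02],0,0.37]
    - [[0,0,-0.04],0,0.37]
    - [[0,0,-0.04],0,0.37]

```text
time_s: 18.42
ee_pos: [0.535, -0.2399, 0.036]
eef_rot: [-3.142, -0.0, 3.029]
ft_force: [-0.5, -0.6, -1.4]
width: 0.0539
grip_force: 6.8
```

send_rows:
  increments:
    - [[0,0,-0.02],0,0.37]
    - [[0,0,-0.03],0,0.37]
    - [[0,0,-0.03],0,0.37]

```text
time_s: 18.67
ee_pos: [0.5351, -0.2401, 0.0357]
eef_rot: [-3.142, 0.0, 3.028]
ft_force: [-2.4, 1.7, 4.1]
width: 0.0539
grip_force: 6.9
```

send_rows:
  increments:
    - [[0,0,-0.02],0,0.37]
    - [[0,0,-0.02],0,0.37]
    - [[0,0,-0.02],0,0.37]

```text
time_s: 18.92
ee_pos: [0.5353, -0.2402, 0.0353]
eef_rot: [-3.142, 0.001, 3.028]
ft_force: [-2.7, 2.6, 6.2]
width: 0.0538
grip_force: 6.9
```

send_rows:
  increments:
    - [[0,0,0],0,0.34]
    - [[0,0,0],0,0.31]
    - [[0,0,0],0,0.28]
    - [[0,0,0],0,0.25]
    - [[0,0,0],0,0.2]
    - [[0,0,0],0,0.1]
    - [[0,0,0],0,0]
    - [[0,0,0],0,0]
    - [[0,0,0],0,0]
    - [[0,0,0],0,0]

```text
time_s: 19.75
ee_pos: [0.5351, -0.24, 0.0347]
eef_rot: [-3.142, 0.0, 3.028]
ft_force: [-0.5, 0.1, -0.1]
width: 0.0851
grip_force: 0.0
```

send_rows:
  increments:
    - [[0,0,0.3],0,0]
    - [[0,0,0.8],0,0]
    - [[0,0,1.6],0,0]
    - [[0,0,2.6],0,0]
    - [[0,0,3.6],0,0]
    - [[0,0,4.6],0,0]
    - [[0,0,5.5],0,0]
    - [[0,0,6],0,0]
    - [[0,0,6],0,0]
    - [[0,0,6],0,0]

```text
time_s: 20.58
ee_pos: [0.5354, -0.2403, 0.2161]
eef_rot: [-3.141, 0.002, 3.028]
ft_force: [0.1, -0.8, -0.5]
width: 0.0852
grip_force: 0.0
```

```bash
python3 - <<'E'
from h import *
p=env.get_image("wrist"); save(p,"w5.png")
W=cloud(p); z=W[...,2]
m=(np.hypot(W[...,0]-.53,W[...,1]+.24)<.06)&(abs(z-.067)<.006); P=W[m]
print("top",m.sum(),np.median(P[:,2]),cv2.minAreaRect((P[:,:2]*1000).astype(np.float32)))
A=np.c_[P[:,:2]-P[:,:2].mean(0),np.ones(len(P))]; print("slope",np.linalg.lstsq(A,P[:,2],rcond=None)[0])
m=(abs(z-.014)<.004)&(W[...,1]<-.03)&(W[...,1]>-.36)&(W[...,0]>.42)&(W[...,0]<.66); print("rim",cv2.minAreaRect((W[m][:,:2]*1000).astype(np.float32)))
E
```

```text
top 3610 0.06808479535690842 ((534.9216918945312, -240.37881469726562), (44.40442657470703, 90.43411254882812), 83.52769470214844)
slope [0.00064361 0.00127759 0.0681086 ]
rim ((540.85498046875, -188.55661010742188), (260.42669677734375, 170.17510986328125), 84.1100082397461)
```

View pics/w5.png

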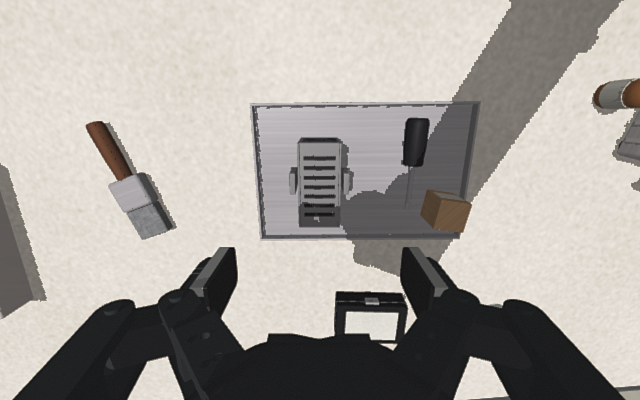

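The hood stands flat in the tray at cols 298-342, rows 138-226. It is level, about 52 mm from the tray's centre, and the driver and carton have not moved.

```bash
python3 -c "
from rig import env; print(env.sign_off())"
```

```text
the job is handed in; nothing more can be done
None
```

The hood came off with both catches released and now stands released, flat and level on the tray's free floor. I handed the job in at about 20.6 s of the 61 s allowed; no verdict came back.

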